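Lay the tasting boards that match the jam jars

ROBOT

A 6-joint arm with a two-finger parallel gripper is mounted at the origin on the work surface. World frame = base frame: x ahead of the robot, y to its left, z up, the work surface at z = 0. Lengths are in m, angles in rad, forces in N, time in s.
With the tool pointing down it reaches from about 0.3 to 0.825 m from the base axis. Payload 5.4 kg.
Tool frame: the origin (TCP) lies midway between the tips of the shut fingers; the grasp point (between the pads) lies 19 mm behind it; z points along the fingers, y is the line along which they close (so a half turn about z gives the same grasp; the last joint's range is limited). The gripper opens to 92 mm and grips with 3 to 60 N. Pads are 20 mm wide; open, the fingers measure 128 mm over their backs; the gripper's body (75 mm by 189 mm) begins 69 mm behind the grasp point.
Start: joints at [-0.21, 0.158, 1.597, -0, 1.386, -0.21], TCP at [0.575, -0, 0.215] pointing down, gripper open.
Joint ranges: [-2.91, 2.91], [-0.94, 2.29], [0.18, 2.7], [-1.29, 4.43], [0.17, 2.64], [-3, 3]. Speed limits (rad/s): [2.57, 2.57, 3.14, 3.14, 3.14, 3.14].

INTERFACE

Orientations are given as a rotation vector (axis times angle).
In Python, from plant import ctrl, optics, job gives the robot as it stands.
- The arm moves only by the tool play_rows, never from a script. Its argument "motion" is a list of rows, each an object with "translation": the shift along the tool's x, y, z in mm, a list of three; "angular": the turn, a rotation vector about the tool's x, y, z in degrees, a list of three; "claw": the closure in counts, from 0 (fully open) to 255 (shut). In form: [{"translation": [tx, ty, tz], "angular": [ax, ay, az], "claw": claw}, ...]. A call has 1 to 20 rows; each row shifts and turns the commanded pose from where the row before left it, along the tool's axes as they then stand; what a row does not reach is not made up. A row lasts 1/8 s, in which the tool goes at most 62.5 mm and 10.7 degrees, less where a joint would pass 70% of its speed; a pose out of reach is approached as far as the arm can. A call is refused whole if a number of a shift passes 62.5 or a number of a turn 10.7, either way. A call with a gripper value outside its range is refused whole. The fingers move at their own pace and stop on an object; the grip force is fixed at half the most. Time passes only in rows, so rows that do not move let the fingers close. It gives the time, the measured TCP pose, the force, the opening and the grip force at its end, in the units of the state.
- ctrl.get_state(): the state, without advancing time (a new reading comes with each control period).
- optics.read_camera(name): name is "scene" or "side" or "wrist"; returns a dict with "image" (480x640x3 uint8, red, green, blue), "camera_matrix" (3x3 intrinsics, pixels), "dist_coeffs" ([k1, k2, p1, p2, k3] as OpenCV has them; the pictures are not rectified), "R" (3x3) and "t" (3): a world point X has camera coordinates R X + t. Camera axes: x right, y down, z forward; pixel columns grow to the right and rows downward; lengths in m; the calibration is good to about 2 mm. A picture is of the moment at which its call begins. There is no depth.
- job.finish_job(): hands the job in; it is judged then, once.
The state is a dict: "t": time; "q": joint angles; "qvel": joint speeds; "effort": joint torques, N m; "tcp_pos": TCP position; "orientation": TCP orientation; "wrist_force": force on the tool from outside, world axes, zero at the start; "moment": the same for the moment, N m; "opening": finger opening in m; "finger_force": force on a finger pad.
Only numpy, scipy, OpenCV 4.12 (cv2) and the standard library are available. Lean on these libraries where they do the work, as an engineer would, in place of code of your own. Each camera call takes 0.05 s, during which the arm holds its last target. There are 200 camera calls.

TASK

Lay the two tasting places: on each blue mat, inside its white outline, lay flat the board from the sloping stack that has the colour of the jar standing on that mat. If the board that matches neither mat's jar lies on top of one you need, lay it flat in the middle of the wire cooling rack; if it is at the bottom, leave it in the holder. Set the boards down without dropping them, and leave the jars, milk, grater, mug and spice pot alone.

Things in the scene. Friction and masses are not known exactly. Their poses are not given: they have to be found in the camera images.
- holder: sloping wooden board holder, fixed, base 150 x 80 mm. Origin: centre of its underside. Its bed rises towards its own +x at 30 degrees; a 52 mm high lip closes the lower (-x) end, and 2 small cheeks stand beside the boards within 20 mm of that lip, 38 mm high above the bed. The bed is only 44 mm wide, so the 64 mm boards overhang it by 10 mm on either side
- holder_bed (a point): middle of the holder's sloping bed surface, 62 mm above the worktop: the underside of the lowest board rests here. The boards lie in one stack on the bed, 12 mm each, at most 3
- board_red: red plastic tasting board, 130 x 64 x 12 mm (its own x, y, z), 95 g, loose. Origin: centre of its underside, +z out of its top face. It starts in the holder's stack, sloping at 30 degrees
- board_yellow: yellow plastic tasting board, 130 x 64 x 12 mm (its own x, y, z), 95 g, loose. Origin: centre of its underside, +z out of its top face. It starts in the holder's stack, sloping at 30 degrees
- board_green: green plastic tasting board, 130 x 64 x 12 mm (its own x, y, z), 95 g, loose. Origin: centre of its underside, +z out of its top face. It starts in the holder's stack, sloping at 30 degrees
- place_a: one of the two tasting places: a fixed blue mat 260 x 110 x 3 mm (its own x, y, z) with a white outline for a board near its -x end and a white disc for a jar near its +x end. Origin: centre of its underside
- place_a_spot (a point): centre of the board outline on that mat's top, 50 mm towards the mat's -x end, 3 mm above the worktop; the outline (140 x 73 mm) has its long side along the mat's x
- place_a_jar (a point): centre of the jar disc on that mat, 85 mm towards the mat's +x end. Which jar stands here differs from start to start
- place_b: the other of the two tasting places: a fixed blue mat 260 x 110 x 3 mm (its own x, y, z) with a white outline for a board near its -x end and a white disc for a jar near its +x end. Origin: centre of its underside
- place_b_spot (a point): centre of the board outline on that mat's top, 50 mm towards the mat's -x end, 3 mm above the worktop; the outline (140 x 73 mm) has its long side along the mat's x
- place_b_jar (a point): centre of the jar disc on that mat, 85 mm towards the mat's +x end. Which jar stands here differs from start to start
- cooling: fixed wire cooling rack 165 x 110 mm, its top 18 mm above the worktop, with a cork coaster beyond its +x end on which the third jar stands. Origin: on the worktop, 50 mm from the rack's centre towards its +x
- cooling_spot (a point): centre of the cooling rack's top, 18 mm above the worktop; its 165 mm side runs along the body's x
- jar_red: closed red jam jar with a red lid and a white label band, diameter 58 mm, height 71 mm, loose. Origin: centre of its underside. It stands on one of the two mats or on the coaster by the cooling rack
- jar_yellow: closed yellow jam jar with a yellow lid and a white label band, diameter 58 mm, height 71 mm, loose. Origin: centre of its underside. It stands on one of the two mats or on the coaster by the cooling rack
- jar_green: closed green jam jar with a green lid and a white label band, diameter 58 mm, height 71 mm, loose. Origin: centre of its underside. It stands on one of the two mats or on the coaster by the cooling rack
- milk: white milk bottle, diameter 68 mm, 170 mm tall, loose bystander. Origin: centre of its underside
- grater: steel box grater 75 x 60 mm, 171 mm tall with its handle, loose bystander. Origin: centre of its underside
- mug: blue mug, diameter 76 mm, 90 mm tall, handle towards its own +y, loose bystander. Origin: centre of its underside
- spice: small brown spice pot with a black cap, diameter 36 mm, 50 mm tall, loose bystander. Origin: centre of its underside
Not all that is in view belongs to the job. Several things have the shape of the board_red; the one meant has the colours described above.

How it is judged:
At the end, for the whole second after the job is handed in: Each mat: board of its jar's colour, flat, centre within 15 mm of the outline's, long side within 0.2 rad. Third board: green (bottom at the start) still in the holder within 20 mm; red or yellow flat on the cooling rack, within 30 mm of its centre. All at rest (((horizontal distance between jar_red and place_a_jar below 0.04 m and horizontal distance between jar_yellow and place_b_jar below 0.04 m and horizontal distance between board_red and place_a_spot below 0.015 m and angle between the x axis of board_red and the x axis of place_a, either way round below 0.2 rad and angle between the z axis of board_red and the z axis of place_a, either way round below 0.05 rad and height (world z) of each of board_red, board_yellow below 0.022 m and horizontal distance between board_yellow and place_b_spot below 0.015 m and angle between the x axis of board_yellow and the x axis of place_b, either way round below 0.2 rad and angle between the z axis of board_yellow and the z axis of place_b, either way round below 0.05 rad and distance between board_green and holder_bed below 0.02 m and angle between board_green's own z axis and vertical above 0.4 rad) or (horizontal distance between jar_red and place_a_jar below 0.04 m and horizontal distance between jar_green and place_b_jar below 0.04 m and horizontal distance between board_red and place_a_spot below 0.015 m and angle between the x axis of board_red and the x axis of place_a, either way round below 0.2 rad and angle between the z axis of board_red and the z axis of place_a, either way round below 0.05 rad and height (world z) of each of board_red, board_green below 0.022 m and horizontal distance between board_green and place_b_spot below 0.015 m and angle between the x axis of board_green and the x axis of place_b, either way round below 0.2 rad and angle between the z axis of board_green and the z axis of place_b, either way round below 0.05 rad and horizontal distance between board_yellow and cooling_spot below 0.03 m and angle between the z axis of board_yellow and the z axis of cooling, either way round below 0.06 rad and height (world z) of board_yellow above 0.012 m) or (horizontal distance between jar_yellow and place_a_jar below 0.04 m and horizontal distance between jar_red and place_b_jar below 0.04 m and horizontal distance between board_yellow and place_a_spot below 0.015 m and angle between the x axis of board_yellow and the x axis of place_a, either way round below 0.2 rad and angle between the z axis of board_yellow and the z axis of place_a, either way round below 0.05 rad and height (world z) of each of board_yellow, board_red below 0.022 m and horizontal distance between board_red and place_b_spot below 0.015 m and angle between the x axis of board_red and the x axis of place_b, either way round below 0.2 rad and angle between the z axis of board_red and the z axis of place_b, either way round below 0.05 rad and distance between board_green and holder_bed below 0.02 m and angle between board_green's own z axis and vertical above 0.4 rad) or (horizontal distance between jar_yellow and place_a_jar below 0.04 m and horizontal distance between jar_green and place_b_jar below 0.04 m and horizontal distance between board_yellow and place_a_spot below 0.015 m and angle between the x axis of board_yellow and the x axis of place_a, either way round below 0.2 rad and angle between the z axis of board_yellow and the z axis of place_a, either way round below 0.05 rad and height (world z) of each of board_yellow, board_green below 0.022 m and horizontal distance between board_green and place_b_spot below 0.015 m and angle between the x axis of board_green and the x axis of place_b, either way round below 0.2 rad and angle between the z axis of board_green and the z axis of place_b, either way round below 0.05 rad and horizontal distance between board_red and cooling_spot below 0.03 m and angle between the z axis of board_red and the z axis of cooling, either way round below 0.06 rad and height (world z) of board_red above 0.012 m) or (horizontal distance between jar_green and place_a_jar below 0.04 m and horizontal distance between jar_red and place_b_jar below 0.04 m and horizontal distance between board_green and place_a_spot below 0.015 m and angle between the x axis of board_green and the x axis of place_a, either way round below 0.2 rad and angle between the z axis of board_green and the z axis of place_a, either way round below 0.05 rad and height (world z) of each of board_green, board_red below 0.022 m and horizontal distance between board_red and place_b_spot below 0.015 m and angle between the x axis of board_red and the x axis of place_b, either way round below 0.2 rad and angle between the z axis of board_red and the z axis of place_b, either way round below 0.05 rad and horizontal distance between board_yellow and cooling_spot below 0.03 m and angle between the z axis of board_yellow and the z axis of cooling, either way round below 0.06 rad and height (world z) of board_yellow above 0.012 m) or (horizontal distance between jar_green and place_a_jar below 0.04 m and horizontal distance between jar_yellow and place_b_jar below 0.04 m and horizontal distance between board_green and place_a_spot below 0.015 m and angle between the x axis of board_green and the x axis of place_a, either way round below 0.2 rad and angle between the z axis of board_green and the z axis of place_a, either way round below 0.05 rad and height (world z) of each of board_green, board_yellow below 0.022 m and horizontal distance between board_yellow and place_b_spot below 0.015 m and angle between the x axis of board_yellow and the x axis of place_b, either way round below 0.2 rad and angle between the z axis of board_yellow and the z axis of place_b, either way round below 0.05 rad and horizontal distance between board_red and cooling_spot below 0.03 m and angle between the z axis of board_red and the z axis of cooling, either way round below 0.06 rad and height (world z) of board_red above 0.012 m)) and linear speed of each of board_red, board_yellow, board_green below 0.02 m/s); the robot touches nothing.
It fails at once if a jar is shifted by more than 25 mm or tipped (distance of any of jar_red, jar_yellow, jar_green from where it was at the start of the episode above 0.025 m or angle between any of jar_red, jar_yellow, jar_green's own z axis and vertical above 0.3 rad).
It fails at once if the milk, grater, mug or spice pot is shifted by more than 25 mm or tipped (distance of any of milk, grater, mug, spice from where it was at the start of the episode above 0.025 m or angle between any of milk, grater, mug, spice's own z axis and vertical above 0.3 rad).
It fails at once if a board is dropped: it falls freely faster than 0.8 m/s (about 33 mm) ((linear speed of board_red above 0.8 m/s and contact force between the fingers and board_red below 0.1 N) or (linear speed of board_yellow above 0.8 m/s and contact force between the fingers and board_yellow below 0.1 N) or (linear speed of board_green above 0.8 m/s and contact force between the fingers and board_green below 0.1 N)).
It also fails if it takes over 67 s, if anything falls off the work surface, if the arm or the gripper's body presses on something with over 40 N, if the wrist force passes 120 N, or if a joint passes its speed limit or range.

## Working session

There is one attempt and no reset: what is moved stays moved. The work goes in short steps, Python scripts to look and compute and a tool call to move; the robot and the scene stay as the last step left them, time stands still between calls to the robot, and variables do not carry over. Pictures are saved under pics/ and viewed, at most 10 in all, crops included, and the job is handed in when it is done.

Besides the shell and the picture viewer there is one more tool, called after ">>>" as name(argument=value, ...) on one line, values as JSON. play_rows: Moves the arm, as the interface text tells. Its arguments: {"type":"object","properties":{"motion":{"type":"array"}},"required":["motion"]}

```bash
mkdir -p pics && ls
python3 - <<'E'
from plant import ctrl, optics, job
import cv2
s=ctrl.get_state(); print(s)
for n in ["scene","side"]:
    c=optics.read_camera(n); cv2.imwrite(f"pics/{n}0.png",c["image"][:,:,::-1])
    print(n,c["camera_matrix"],c["dist_coeffs"],c["R"],c["t"])
E
```

```text
pics
{'t': 0.0, 'q': array([-2.10066625e-01,  1.59048480e-01,  1.59820962e+00, -3.52783513e-05,
        1.38619787e+00, -2.10136722e-01]), 'qvel': array([ 0.00030695, -0.00034078,  0.00124212,  0.00162247, -0.00047814,
       -0.00076535]), 'effort': array([ 4.79022274e-04, -3.85570908e+01, -3.22103977e+01,  7.00944406e-02,
        3.78346047e-02, -1.56143192e-04]), 'tcp_pos': array([5.74378675e-01, 1.19100053e-04, 2.13630567e-01]), 'orientation': array([-2.22026398e+00, -2.22043407e+00,  1.63736757e-03]), 'wrist_force': array([0.24064139, 0.41701457, 0.67344328]), 'moment': array([ 0.04663178,  0.01665797, -0.03284826]), 'finger_force': 0.0, 'opening': 0.09183806939831887}
scene [[554.92749773   0.         327.98966764]
 [  0.         554.92749773 239.90664225]
 [  0.           0.           1.        ]] [-0.09812257  0.          0.          0.          0.        ] [[-0.64287594  0.7659265   0.00819286]
 [ 0.63685445  0.54042188 -0.54987326]
 [-0.4255901  -0.34828263 -0.83520792]] [ 0.29656969 -0.39524846  1.8608488 ]
side [[605.24351429   0.         327.88368487]
 [  0.         605.24351429 244.99148704]
 [  0.           0.           1.        ]] [-0.06152186  0.          0.          0.          0.        ] [[ 0.9973825  -0.07201285  0.00650425]
 [-0.04532879 -0.69280988 -0.71969422]
 [ 0.05633344  0.71751559 -0.6942607 ]] [-0.57956796  0.13970116  1.24526525]
```

View pics/scene0.png

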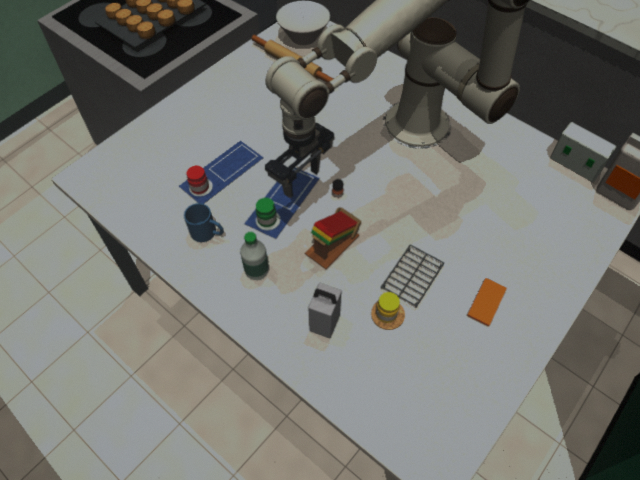

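View pics/side0.png

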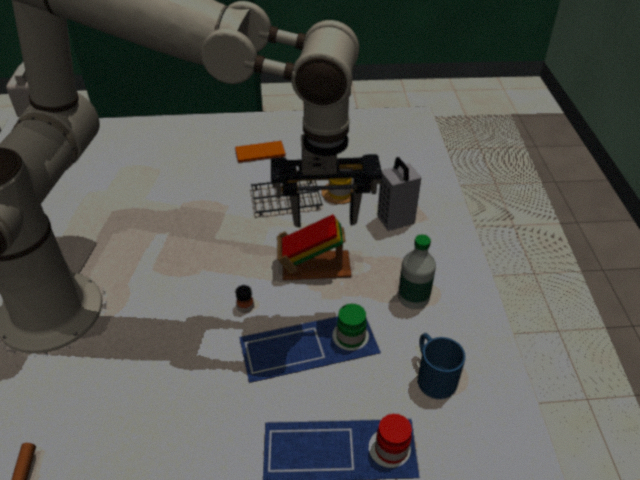

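```bash
cat > h.py <<'E'
import numpy as np, cv2
from plant import optics
def cam(n, save=None):
    c=optics.read_camera(n)
    if save: cv2.imwrite(f"pics/{save}.png",c["image"][:,:,::-1])
    return c
def ray(c,px):
    u=cv2.undistortPoints(np.array(px,float).reshape(-1,1,2),c["camera_matrix"],c["dist_coeffs"])[:,0]
    d=np.c_[u,np.ones(len(u))]@c["R"]; o=-c["R"].T@c["t"]
    return o,d
def plane(c,px,z):
    o,d=ray(c,px); return o+d*((z-o[2])/d[:,2])[:,None]
def tri(c1,p1,c2,p2):
    o1,d1=ray(c1,p1);o2,d2=ray(c2,p2);out=[]
    for a,b in zip(d1,d2):
        s=np.linalg.lstsq(np.c_[a,-b],o2-o1,rcond=None)[0]
        x,y=o1+a*s[0],o2+b*s[1]; out.append(np.r_[(x+y)/2,np.linalg.norm(x-y)])
    return np.array(out)
def proj(c,X):
    return cv2.projectPoints(np.array(X,float),cv2.Rodrigues(c["R"])[0],c["t"],c["camera_matrix"],c["dist_coeffs"])[0][:,0]
def rect(P):
    (x,y),(w,h),a=cv2.minAreaRect(np.float32(P[:,:2]*1000))
    if w<h: w,h,a=h,w,a+90
    return round(x,1),round(y,1),round(w,1),round(h,1),round((a+90)%180-90,1)
E
python3 - <<'E'
from h import *
A=cam("scene");B=cam("side")
for n,c,z in (("scene",A,.003),("side",B,.003)):
    im=c["image"]; hsv=cv2.cvtColor(im,cv2.COLOR_RGB2HSV)
    m=cv2.inRange(hsv,(105,110,30),(125,255,200))
    cs,_=cv2.findContours(m,cv2.RETR_EXTERNAL,cv2.CHAIN_APPROX_NONE)
    nn,lab,st,ce=cv2.connectedComponentsWithStats(m,connectivity=4)
    for i in range(1,nn):
        if st[i,4]>250:
            p=np.argwhere(lab==i)[:,::-1]; print(n,"blue",st[i],rect(plane(c,p,z)))
crops=[cv2.resize(A["image"][200:275,295:370],(400,400),interpolation=cv2.INTER_CUBIC),cv2.resize(B["image"][207:287,270:360],(400,400),interpolation=cv2.INTER_CUBIC)]
cv2.imwrite("pics/crop.png",np.hstack(crops)[:,:,::-1])
E
```

```text
scene blue [191 142  71  62 579] (576.0, -341.9, 256.0, 105.1, -2.0)
scene blue [212 146  43  33 626] (523.7, -341.7, 131.0, 64.1, -2.4)
scene blue [272 173  38  34 436] (484.9, -129.0, 129.4, 63.8, 12.0)
scene blue [260 190  49  48 361] (559.1, -92.4, 193.9, 64.0, 11.6)
side blue [ 241  318  139   64 2013] (534.8, -119.4, 256.5, 106.9, 11.5)
side blue [ 248  330   73   41 1861] (485.5, -128.0, 133.4, 65.5, 11.6)
side blue [ 264  421  155   59 3177] (576.4, -343.6, 259.1, 107.4, -3.9)
side blue [ 271  431   80   38 2811] (526.3, -340.7, 134.2, 66.7, -2.5)
```

View pics/crop.png

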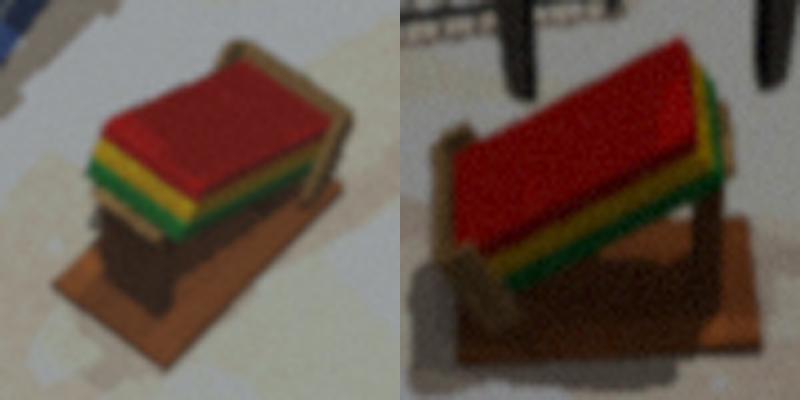

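Run:
```python
from h import *
A=cam("scene");B=cam("side")
pa=np.array([[103,130],[195,195],[330,125],[240,62]])/5.333+[295,200]
pb=(np.array([[695,140],[685,40],[455,155],[455,248]])-[400,0])/[4.444,5]+[270,207]
T=tri(A,pa,B,pb); print(T.round(4)); P=T[:,:3]
print("c",P.mean(0), "L",np.linalg.norm((P[0]+P[1]-P[2]-P[3])/2),"W",np.linalg.norm((P[1]+P[2]-P[0]-P[3])/2))
u=(P[0]+P[1]-P[2]-P[3]);print("yaw,slope",np.degrees([np.arctan2(u[1],u[0]),np.arctan2(u[2],np.hypot(u[0],u[1]))]))
v=(P[1]+P[2]-P[0]-P[3]);print("yaw by width",np.degrees(np.arctan2(-v[0],v[1])),np.degrees(np.arctan2(v[2],np.hypot(v[0],v[1]))))
# base, rack, other items
for n,c in (("scene",A),("side",B)):
    hsv=cv2.cvtColor(c["image"],cv2.COLOR_RGB2HSV)
    m=cv2.inRange(hsv,(3,120,30),(14,255,200))
    x0,y0,x1,y1=(300,215,365,275) if n=="scene" else (275,235,355,285)
    p=np.argwhere(m[y0:y1,x0:x1])[:,::-1]+[x0,y0]; 
    print(n,"base",len(p),rect(plane(c,p,.008)))
    g=cv2.inRange(hsv,(0,0,0),(180,255,80))
    x0,y0,x1,y1=(384,243,446,306) if n=="scene" else (248,178,324,219)
    p=np.argwhere(g[y0:y1,x0:x1])[:,::-1]+[x0,y0]
    print(n,"rack",len(p),rect(plane(c,p,.018)))
# rough bystanders
for nm,p,z in (("milkcap",(250,238),.17),("jarG",(265,206),.071),("jarR",(197,172),.071),("jarY",(388,299),.071),("grater",(327,290),.165),("mug",(198,215),.09),("spice",(338,183),.05)):
    print(nm,plane(A,[p],z).round(3))
```

```text
[[6.019e-01 6.810e-02 1.198e-01 1.800e-03]
 [6.025e-01 1.289e-01 1.211e-01 1.000e-03]
 [4.901e-01 1.294e-01 6.000e-02 1.000e-04]
 [4.898e-01 6.860e-02 6.270e-02 1.400e-03]]
c [0.54608971 0.09871786 0.09089778] L 0.12679597425313505 W 0.06080328189828451
yaw,slope [-0.2486041  27.75345075]
yaw by width -0.39826590567070475 -0.6602268654018215
scene base 654 (543.0, 76.4, 183.0, 119.0, -0.6)
scene rack 314 (499.7, 335.5, 161.7, 108.9, 6.5)
side base 1353 (556.5, 124.1, 157.2, 141.5, 0.1)
side rack 1380 (500.9, 320.0, 182.1, 154.6, -3.7)
milkcap [[ 0.764 -0.005  0.17 ]]
jarG [[ 0.618 -0.103  0.071]]
jarR [[ 0.658 -0.346  0.071]]
jarY [[0.63  0.341 0.071]]
grater [[0.749 0.237 0.165]]
mug [[ 0.77  -0.213  0.09 ]]
spice [[ 0.405 -0.009  0.05 ]]
```

The red board meant is the top one in the stack at scene px (335,225). The flat board at (487,301) is orange, so it is a decoy. From the top the stack is red, yellow, green. The jars are red on the mat at (225,170), green on the mat at (285,200), and yellow on the coaster. So red goes to the far mat, yellow to the rack and green to the near mat.

>>> play_rows(motion=[{"translation":[0,0,0],"angular":[0,0,10],"claw":0},{"translation":[0,0,0],"angular":[0,0,10],"claw":0},{"translation":[0,0,0],"angular":[0,0,10],"claw":0},{"translation":[0,0,0],"angular":[0,0,10],"claw":0},{"translation":[0,0,0],"angular":[0,0,10],"claw":0},{"translation":[0,0,0],"angular":[0,0,10],"claw":0},{"translation":[0,0,0],"angular":[0,0,10],"claw":0},{"translation":[0,0,0],"angular":[0,0,10],"claw":0},{"translation":[0,0,0],"angular":[0,0,10],"claw":0},{"translation":[-20,-33,0],"angular":[0,0,0],"claw":0},{"translation":[-20,-33,0],"angular":[0,0,0],"claw":0},{"translation":[-18,-33,0],"angular":[0,0,0],"claw":0},{"translation":[0,0,0],"angular":[0,10,0],"claw":0},{"translation":[0,0,0],"angular":[0,10,0],"claw":0},{"translation":[0,0,0],"angular":[0,10,0],"claw":0},{"translation":[0,0,0],"angular":[0,0,0],"claw":0}])

```text
t: 2.3
tcp_pos: [0.5127, 0.0995, 0.2104]
orientation: [-3.037, -0.0, -0.802]
wrist_force: [0.7, -1.2, 0.2]
opening: 0.092
finger_force: 0.0
```

```bash
cat >> h.py <<'E'
from plant import ctrl
from scipy.spatial.transform import Rotation as Ro
def goal(p,yaw,pitch=0):
    """needed tool-frame shift mm for TCP target p; and turn (deg) to tool pose: x fwd at yaw, z down, pitched"""
    s=ctrl.get_state(); R=Ro.from_rotvec(s["orientation"])
    G=Ro.from_euler('z',yaw,degrees=True)*Ro.from_matrix(np.diag([1.,-1,-1]))*Ro.from_euler('y',pitch,degrees=True)
    d=np.array(p)-s["tcp_pos"]
    print("t%.2f"%s["t"],"tcp",s["tcp_pos"].round(4),"F",s["wrist_force"].round(1),"open",round(s["opening"],4),"ff",s["finger_force"],"q",s["q"].round(2))
    print("shift in present tool",(R.inv().apply(d)*1000).round(1),"shift world",(d*1000).round(1),"shift in goal tool",(G.inv().apply(d)*1000).round(1),"turn",np.degrees((R.inv()*G).as_rotvec()).round(2))
E
python3 - <<'E'
from h import *
goal([.516,.099,.144],0,30)
cam("wrist","w1")
E
```

```text
t2.30 tcp [0.5127 0.0995 0.2104] F [ 0.7 -1.2  0.2] open 0.092 ff 0.0 q [-0.06 -0.39  2.19  0.04  0.83  1.49]
shift in present tool [-29.9   0.5  59.4] shift world [  3.3  -0.5 -66.4] shift in goal tool [-30.4   0.5  59.2] turn [-0.03  0.42  0.01]
```

View pics/w1.png

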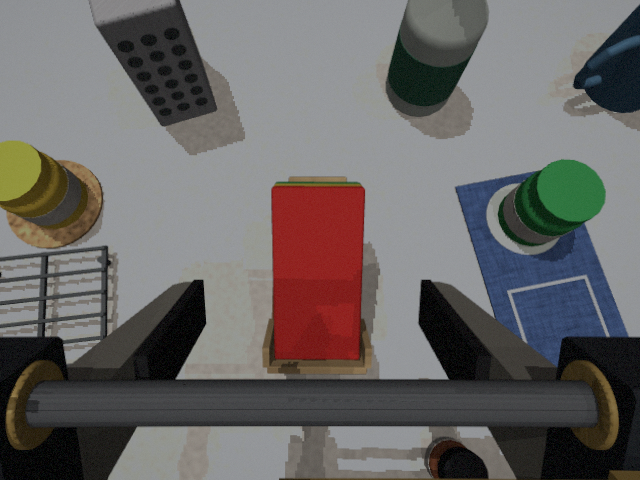

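Wrist view: the red board's top face is fully visible, with corners about (272,187), (364,186), (362,360) and (275,360). solvePnP on these gives its pose.

```bash
cat >> h.py <<'E'
COL={"red":[(0,150,90),(6,255,255)],"yellow":[(20,130,60),(35,255,255)],"green":[(50,110,50),(80,255,255)]}
def board(col,box=None,c=None,eps=.04,corners=None):
    """pose of a board's top face from the wrist camera (PnP on its four corners); corners ordered high-left,high-right,low-right,low-left in image"""
    c=c or cam("wrist"); hsv=cv2.cvtColor(c["image"],cv2.COLOR_RGB2HSV); m=cv2.inRange(hsv,*COL[col])
    if col=="red": m|=cv2.inRange(hsv,(174,150,90),(180,255,255))
    if box: k=np.zeros_like(m); k[box[1]:box[3],box[0]:box[2]]=255; m&=k
    ct=max(cv2.findContours(m,cv2.RETR_EXTERNAL,cv2.CHAIN_APPROX_NONE)[0],key=cv2.contourArea)
    q=cv2.approxPolyDP(cv2.convexHull(ct),eps*cv2.arcLength(ct,True),True)[:,0].astype(float)
    q+=(q-q.mean(0))/np.linalg.norm(q-q.mean(0),axis=1)[:,None]*.5
    print(len(q),q.round(0).tolist())
    if len(q)!=4: return
    s=q[np.argsort(q[:,1])]; q=np.array(sorted(s[:2].tolist())+sorted(s[2:].tolist())[::-1])
    O=np.array([[65,32,0],[65,-32,0],[-65,-32,0],[-65,32,0]])/1000
    ok,r,t=cv2.solvePnP(O,q,c["camera_matrix"],c["dist_coeffs"])
    R=c["R"].T@cv2.Rodrigues(r)[0]; X=c["R"].T@(t[:,0]-c["t"])
    e=cv2.projectPoints(O,r,t,c["camera_matrix"],c["dist_coeffs"])[0][:,0]-q
    print(col,"centre top",X.round(4),"x",R[:,0].round(3),"z",R[:,2].round(3),"yaw",np.degrees(np.arctan2(R[1,0],R[0,0])).round(1),"reproj",np.abs(e).max().round(2))
    return X,R
E
python3 - <<'E'
from h import *
c=cam("wrist"); board("red",c=c)
n=np.array([-.5,0,.866]); 
# project the nominal face to compare: centre at .546,.099,.092
X=np.array([.546,.099,.092]);u=np.array([.866,0,.5])*.065;v=np.array([0,.032,0])
print(proj(c,[X+u+v,X+u-v,X-u-v,X-u+v]).round(0).tolist())
# rack and its bar, in wrist/scene: coaster centre from wrist
print(plane(c,[(52,204)],.0).round(3))
E
```

```text
4 [[361.0, 194.0], [357.0, 363.0], [275.0, 363.0], [272.0, 195.0]]
red centre top [0.5467 0.0963 0.0818] x [0.901 0.001 0.435] z [-0.435 -0.005  0.9  ] yaw 0.1 reproj 0.54
[[266.0, 190.0], [360.0, 190.0], [355.0, 361.0], [270.0, 361.0]]
[[0.638 0.354 0.   ]]
```

```bash
cat >> h.py <<'E'
def edges(col,rows,mid,c=None):
    """plane offset d (n.X) and y of a 30-degree board face, from its subpixel side edges (64 mm apart) in the wrist view"""
    from scipy.optimize import brentq
    c=c or cam("wrist"); im=cv2.GaussianBlur(c["image"],(3,3),0).astype(float)
    ch={"red":im[...,0]-im[...,1:].max(2),"yellow":im[...,:2].min(2)-im[...,2],"green":im[...,1]-im[...,[0,2]].max(2)}[col]
    L,Rr=[],[]
    for r in rows:
        p=ch[r]; lv=p[mid-20:mid+20].mean()/2
        i=mid
        while p[i]>lv:i-=1
        L.append((i+(lv-p[i])/(p[i+1]-p[i]),r)); i=mid
        while p[i]>lv:i+=1
        Rr.append((i-(lv-p[i])/(p[i-1]-p[i]),r))
    n=np.array([-.5,0,np.cos(np.pi/6)])
    def ys(d):
        out=[]
        for P in (L,Rr):
            o,D=ray(c,P); X=o+D*((d-n@o)/(D@n))[:,None]; out.append(X)
        return out
    f=lambda d:np.median(ys(d)[0][:,1]-ys(d)[1][:,1])-.064
    d=brentq(f,-.4,.05); a,b=ys(d)
    print(col,"plane n.X",round(d,4),"y",np.median((a+b)[:,1]/2).round(4),"yaw",[round(float(np.degrees(np.polyfit(e[:,0],e[:,1],1)[0])),2) for e in (a,b)],"at row",L[0],Rr[0])
    return d
E
python3 - <<'E'
from h import *
c=cam("wrist"); edges("red",range(200,330,3),317,c)
print("nominal d for (.546,.092)",-.5*.546+.866*.092, "for tri",-.5*.5461+.866*.0909)
E
```

```text
red plane n.X -0.1969 y 0.0962 yaw [-0.51, -0.1] at row (np.float64(270.985), 200) (np.float64(362.15714285714284), 200)
nominal d for (.546,.092) -0.19332800000000003 for tri -0.19433060000000002
```

>>> play_rows(motion=[{"translation":[-31,3,0],"angular":[0,0.4,0],"claw":0},{"translation":[0,0,30],"angular":[0,0,0],"claw":0},{"translation":[0,0,30],"angular":[0,0,0],"claw":0},{"translation":[0,0,30],"angular":[0,0,0],"claw":0},{"translation":[0,0,20],"angular":[0,0,0],"claw":0},{"translation":[0,0,10],"angular":[0,0,0],"claw":0},{"translation":[0,0,5],"angular":[0,0,0],"claw":0},{"translation":[0,0,0],"angular":[0,0,0],"claw":0},{"translation":[0,0,0],"angular":[0,0,0],"claw":0}])

```text
t: 3.58
tcp_pos: [0.5538, 0.096, 0.0922]
orientation: [3.031, 0.0, 0.825]
wrist_force: [-0.1, 0.2, 0.7]
opening: 0.0919
finger_force: 0.0
```

Run:
```python
from h import *
goal([.5495,.0965,.084],0,30)
s=ctrl.get_state(); print("depth plane",np.array([-.5,0,.866])@s["tcp_pos"])
b=cam("side"); a=cam("scene"); w=cam("wrist")
im=np.hstack([cv2.resize(b["image"][190:290,265:365],(400,400),interpolation=3),cv2.resize(w["image"][130:450,170:490],(400,400))])
cv2.imwrite("pics/g1.png",im[:,:,::-1])
edges("red",range(200,330,3),317,w)
```

```text
t3.58 tcp [0.5538 0.096  0.0922] F [-0.1  0.2  0.7] open 0.0919 ff 0.0 q [-0.06 -0.09  2.21  0.07  0.49  1.46]
shift in present tool [-7.9 -0.5  4.8] shift world [-4.3  0.5 -8.2] shift in goal tool [-7.8 -0.5  4.9] turn [ 0.   -0.47  0.  ]
depth plane -0.19710001977497435
red plane n.X -0.1952 y 0.0961 yaw [-0.31, -0.09] at row (np.float64(232.41931818181817), 200) (np.float64(393.7986486486486), 200)
```

View pics/g1.png

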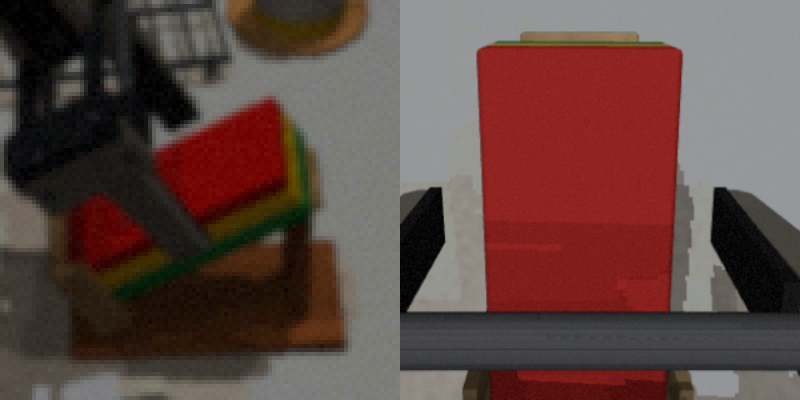

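>>> play_rows(motion=[{"translation":[-8,-0.5,0],"angular":[0,-0.4,0],"claw":0},{"translation":[0,0,5],"angular":[0,0,0],"claw":0},{"translation":[0,0,0],"angular":[0,0,0],"claw":0},{"translation":[0,0,0],"angular":[0,0,0],"claw":0},{"translation":[0,0,0],"angular":[0,0,0],"claw":255},{"translation":[0,0,0],"angular":[0,0,0],"claw":255},{"translation":[0,0,0],"angular":[0,0,0],"claw":255},{"translation":[0,0,0],"angular":[0,0,0],"claw":255},{"translation":[0,0,0],"angular":[0,0,0],"claw":255},{"translation":[0,0,0],"angular":[0,0,0],"claw":255}])

```text
t: 4.97
tcp_pos: [0.549, 0.0964, 0.083]
orientation: [3.034, 0.0, 0.813]
wrist_force: [-1.8, -1.5, 0.3]
opening: 0.0635
finger_force: 30.0
```

```bash
cat >> h.py <<'E'
def inhand(col,rows,mid,c=None,d=None):
    """board face seen in hand/at grasp: along-board position of its far (upper) edge centre relative to TCP, tool frame mm"""
    c=c or cam("wrist"); s=ctrl.get_state(); R=Ro.from_rotvec(s["orientation"]).as_matrix()
    im=cv2.GaussianBlur(c["image"],(3,3),0).astype(float)
    ch={"red":im[...,0]-im[...,1:].max(2),"yellow":im[...,:2].min(2)-im[...,2],"green":im[...,1]-im[...,[0,2]].max(2)}[col]
    out=[]
    for x in range(mid-40,mid+41,5):
        p=ch[:,x]; lv=p[rows[0]:rows[1]].mean()/2; i=rows[0]
        while p[i]>lv and i>0:i-=1
        out.append((x,i+.5))
    o,D=ray(c,out); o=(o-s["tcp_pos"])@R; D=D@R   # tool frame
    h=-.007 if d is None else d     # face height in tool z
    X=o+D*((h-o[2])/D[:,2])[:,None]
    k=np.polyfit(X[:,1],X[:,0],1); print(col,"far edge tool x mm",(X[:,0].mean()*1000).round(1),"-> board centre at",(X[:,0].mean()*1000-65).round(1),"skew deg",np.degrees(np.arctan(k[0])).round(2),"row",np.mean(out,0)[1])
E
python3 - <<'E'
from h import *
s=ctrl.get_state(); goal([.5495,.0965,.084],0,30); print("depth plane",np.array([-.5,0,.866])@s["tcp_pos"])
inhand("red",(200,280),317)
E
```

```text
t4.97 tcp [0.549  0.0964 0.083 ] F [-1.8 -1.5  0.3] open 0.0635 ff 30.000498738681927 q [-0.06 -0.08  2.22  0.07  0.48  1.46]
shift in present tool [ 0.9 -0.1 -0.7] shift world [0.5 0.1 1. ] shift in goal tool [ 0.9 -0.1 -0.7] turn [ 0. -0.  0.]
depth plane -0.2026648953967317
red far edge tool x mm 64.4 -> board centre at -0.6 skew deg 0.03 row 145.5
```

>>> play_rows(motion=[{"translation":[0,0,-4],"angular":[0,0,0],"claw":255},{"translation":[0,0,-8],"angular":[0,0,0],"claw":255},{"translation":[0,0,-10],"angular":[0,0,0],"claw":255},{"translation":[0,0,0],"angular":[0,0,0],"claw":255},{"translation":[0,0,0],"angular":[0,0,0],"claw":255}])

```text
t: 5.65
tcp_pos: [0.538, 0.0965, 0.1022]
orientation: [-3.034, 0.0, -0.814]
wrist_force: [0.1, -0.4, -2.3]
opening: 0.064
finger_force: 30.0
```

Run:
```python
from h import *
b=cam("side"); a=cam("scene")
im=np.hstack([cv2.resize(b["image"][180:290,260:370],(400,400),interpolation=3),cv2.resize(a["image"][190:280,285:375],(400,400),interpolation=3)])
cv2.imwrite("pics/l1.png",im[:,:,::-1])
goal([.5247,-.341,.13],-2.5)
```

```text
t5.75 tcp [0.5379 0.0965 0.1017] F [-0.5  0.  -1.6] open 0.0635 ff 29.999767541885376 q [-0.06 -0.15  2.24  0.06  0.53  1.46]
shift in present tool [  2.8 437.5 -31.1] shift world [ -13.2 -437.5   28.3] shift in goal tool [  5.9 437.6 -28.3] turn [ -0.65 -29.97   2.44]
```

View pics/l1.png

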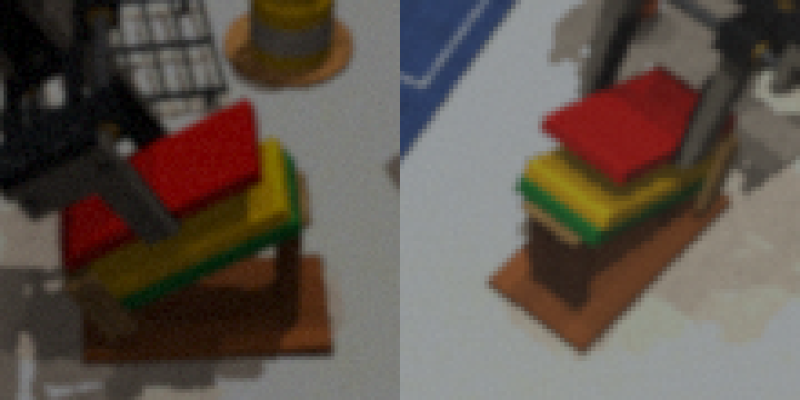

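>>> play_rows(motion=[{"translation":[0,0,-25],"angular":[0,0,0],"claw":255},{"translation":[0,0,-30],"angular":[0,0,0],"claw":255},{"translation":[0,0,-20],"angular":[0,0,0],"claw":255},{"translation":[0,0,0],"angular":[0,-7.5,0],"claw":255},{"translation":[0,0,0],"angular":[0,-7.5,0],"claw":255},{"translation":[0,0,0],"angular":[0,-7.5,0],"claw":255},{"translation":[0,0,0],"angular":[0,-7.5,0],"claw":255},{"translation":[3,25,0],"angular":[0,0,0],"claw":255},{"translation":[3,45,0],"angular":[0,0,0],"claw":255},{"translation":[3,50,0],"angular":[0,0,0],"claw":255},{"translation":[3,50,0],"angular":[0,0,0],"claw":255},{"translation":[3,50,0],"angular":[0,0,0],"claw":255},{"translation":[3,50,0],"angular":[0,0,0],"claw":255},{"translation":[3,50,0],"angular":[0,0,0],"claw":255},{"translation":[3,50,0],"angular":[0,0,0],"claw":255},{"translation":[0,40,0],"angular":[0,0,2.5],"claw":255},{"translation":[0,27,0],"angular":[0,0,0],"claw":255},{"translation":[0,0,0],"angular":[0,0,0],"claw":255},{"translation":[0,0,0],"angular":[0,0,0],"claw":255}])

```text
t: 8.12
tcp_pos: [0.5233, -0.3396, 0.1664]
orientation: [-3.14, 0.068, 0.001]
wrist_force: [-0.6, 0.7, -1.2]
opening: 0.0637
finger_force: 30.0
```

Run:
```python
from h import *
goal([.5253,-.341,.05],-2.5)
w=cam("wrist","w2")
inhand("red",(200,260),317,w)
```

```text
t8.12 tcp [ 0.5233 -0.3396  0.1664] F [-0.6  0.7 -1.2] open 0.0637 ff 29.999878406524658 q [-0.77  0.32  1.5   0.    1.32  0.84]
shift in present tool [  2.1   1.5 116.4] shift world [   2.    -1.4 -116.4] shift in goal tool [  2.    1.3 116.4] turn [-0.06  0.03  0.02]
red far edge tool x mm 64.6 -> board centre at -0.4 skew deg 0.03 row 146.5
```

View pics/w2.png

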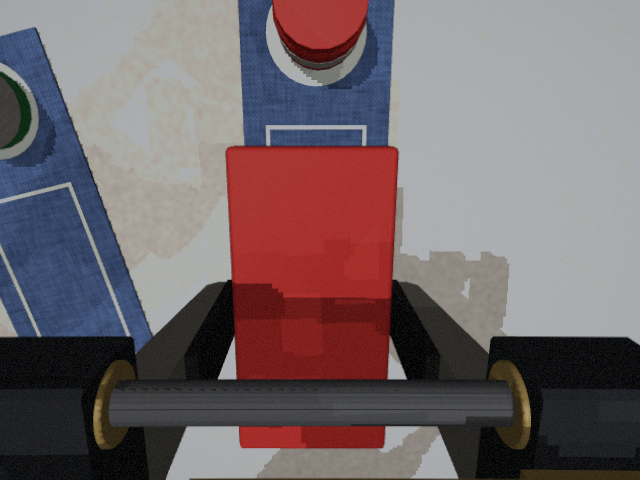

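Run:
```python
from h import *
w=cam("wrist"); P=plane(w,[(267,125.5),(366,125.5)],.003); print(P.round(4)); m=P.mean(0); a=np.radians(-2.5)
print("spot",m[:2]-.07*np.array([np.cos(a),np.sin(a)]))
```

```text
[[ 0.5991 -0.3082  0.003 ]
 [ 0.596  -0.3825  0.003 ]]
spot [ 0.52757895 -0.34228508]
```

>>> play_rows(motion=[{"translation":[3,2,30],"angular":[0,0,0],"claw":255},{"translation":[0,0,40],"angular":[0,0,0],"claw":255},{"translation":[0,0,40],"angular":[0,0,0],"claw":255},{"translation":[0,0,25],"angular":[0,0,0],"claw":255},{"translation":[0,0,12],"angular":[0,0,0],"claw":255},{"translation":[0,0,5],"angular":[0,0,0],"claw":255},{"translation":[0,0,0],"angular":[0,0,0],"claw":255},{"translation":[0,0,0],"angular":[0,0,0],"claw":255},{"translation":[0,0,0],"angular":[0,0,0],"claw":255}])

```text
t: 9.35
tcp_pos: [0.5267, -0.3431, 0.0158]
orientation: [3.14, -0.069, 0.002]
wrist_force: [0.5, -0.1, -0.4]
opening: 0.0634
finger_force: 30.0
```

>>> play_rows(motion=[{"translation":[0,-1,4],"angular":[0,0,0],"claw":255},{"translation":[0,0,2],"angular":[0,0,0],"claw":255},{"translation":[0,0,1],"angular":[0,0,0],"claw":255},{"translation":[0,0,0],"angular":[0,0,0],"claw":255}])

```text
t: 9.85
tcp_pos: [0.5262, -0.3415, 0.0077]
orientation: [-3.141, 0.069, 0.0]
wrist_force: [-0.1, -0.5, -0.8]
opening: 0.0638
finger_force: 30.0
```

>>> play_rows(motion=[{"translation":[0,0,1],"angular":[0,0,0],"claw":255},{"translation":[0,0,0],"angular":[0,0,0],"claw":255},{"translation":[0,0,0],"angular":[0,0,0],"claw":255}])

```text
t: 10.22
tcp_pos: [0.5263, -0.3417, 0.007]
orientation: [3.141, -0.069, 0.0]
wrist_force: [-0.4, -0.1, -1.0]
opening: 0.0638
finger_force: 30.0
```

>>> play_rows(motion=[{"translation":[0,0,1],"angular":[0,0,0],"claw":255},{"translation":[0,0,0],"angular":[0,0,0],"claw":255},{"translation":[0,0,0],"angular":[0,0,0],"claw":255}])

```text
t: 10.6
tcp_pos: [0.5262, -0.3416, 0.0059]
orientation: [3.141, -0.069, -0.0]
wrist_force: [0.7, 0.2, -1.3]
opening: 0.0635
finger_force: 30.0
```

>>> play_rows(motion=[{"translation":[0,0,0],"angular":[0,0,0],"claw":150},{"translation":[0,0,0],"angular":[0,0,0],"claw":0},{"translation":[0,0,0],"angular":[0,0,0],"claw":0},{"translation":[0,0,0],"angular":[0,0,0],"claw":0},{"translation":[0,0,-20],"angular":[0,0,0],"claw":0},{"translation":[0,0,-45],"angular":[0,0,0],"claw":0},{"translation":[0,0,-50],"angular":[0,0,0],"claw":0},{"translation":[0,0,-40],"angular":[0,0,0],"claw":0},{"translation":[-4,-40,0],"angular":[0,0,0],"claw":0},{"translation":[-4,-50,0],"angular":[0,0,0],"claw":0},{"translation":[-4,-50,0],"angular":[0,0,0],"claw":0},{"translation":[-4,-50,0],"angular":[0,0,0],"claw":0},{"translation":[-4,-50,0],"angular":[0,0,0],"claw":0},{"translation":[-4,-50,0],"angular":[0,0,0],"claw":0},{"translation":[-4,-50,0],"angular":[0,0,0],"claw":0},{"translation":[-4,-50,0],"angular":[0,0,0],"claw":0},{"translation":[-8,-46,0],"angular":[0,0,-2.5],"claw":0},{"translation":[0,0,0],"angular":[0,10,0],"claw":0},{"translation":[0,0,0],"angular":[0,10,0],"claw":0},{"translation":[0,0,0],"angular":[0,10,0],"claw":0}])

```text
t: 13.1
tcp_pos: [0.5062, 0.0959, 0.1634]
orientation: [3.031, 0.001, 0.827]
wrist_force: [-0.8, 0.5, 0.5]
opening: 0.0921
finger_force: 0.0
```

Run:
```python
from h import *
goal([.555,.0964,.0726],0,30)
w=cam("wrist"); edges("yellow",range(215,320,3),317,w)
a=cam("side"); hsv=cv2.cvtColor(a["image"],cv2.COLOR_RGB2HSV)
m=cv2.inRange(hsv,(0,150,60),(6,255,255))|cv2.inRange(hsv,(174,150,60),(180,255,255)); m[:400]=0; m[:,355:]=0
p=np.argwhere(m)[:,::-1]; print("red placed (side)",len(p),rect(plane(a,p,.015)))
```

```text
t13.10 tcp [0.5062 0.0959 0.1634] F [-0.8  0.5  0.5] open 0.0921 ff 0.0 q [-0.07 -0.37  2.28  0.06  0.7   1.47]
shift in present tool [ -4.1  -0.5 103. ] shift world [ 48.8   0.5 -90.8] shift in goal tool [ -3.2  -0.5 103. ] turn [ 0.   -0.52  0.04]
yellow plane n.X -0.2074 y 0.0971 yaw [-0.26, 0.42] at row (np.float64(260.3441964285714), 215) (np.float64(361.20524193548385), 215)
red placed (side) 2697 (525.9, -341.8, 129.5, 65.2, -2.5)
```

>>> play_rows(motion=[{"translation":[-3,-0.5,0],"angular":[0,-0.5,0],"claw":0},{"translation":[0,0,30],"angular":[0,0,0],"claw":0},{"translation":[0,0,30],"angular":[0,0,0],"claw":0},{"translation":[0,0,25],"angular":[0,0,0],"claw":0},{"translation":[0,0,12],"angular":[0,0,0],"claw":0},{"translation":[0,0,5],"angular":[0,0,0],"claw":0},{"translation":[0,0,0],"angular":[0,0,0],"claw":0},{"translation":[0,0,0],"angular":[0,0,0],"claw":0}])

```text
t: 14.2
tcp_pos: [0.5539, 0.0962, 0.0717]
orientation: [3.037, 0.0, 0.802]
wrist_force: [-0.4, -0.4, 0.3]
opening: 0.0917
finger_force: 0.0
```

Run:
```python
from h import *
goal([.555,.0964,.0726],0,30)
inhand("yellow",(200,260),317)
```

```text
t14.20 tcp [0.5539 0.0962 0.0717] F [-0.4 -0.4  0.3] open 0.0917 ff 0.0 q [-0.06 -0.04  2.2   0.07  0.46  1.46]
shift in present tool [ 1.4 -0.2 -0.2] shift world [1.1 0.2 0.9] shift in goal tool [ 1.4 -0.2 -0.2] turn [0.   0.43 0.  ]
yellow far edge tool x mm 65.4 -> board centre at 0.4 skew deg 0.03 row 143.5
```

Depth and centring are right. I'll close and lift.

>>> play_rows(motion=[{"translation":[0,0,0],"angular":[0,0,0],"claw":255},{"translation":[0,0,0],"angular":[0,0,0],"claw":255},{"translation":[0,0,0],"angular":[0,0,0],"claw":255},{"translation":[0,0,0],"angular":[0,0,0],"claw":255},{"translation":[0,0,0],"angular":[0,0,0],"claw":255},{"translation":[0,0,0],"angular":[0,0,0],"claw":255},{"translation":[0,0,-4],"angular":[0,0,0],"claw":255},{"translation":[0,0,-8],"angular":[0,0,0],"claw":255},{"translation":[0,0,-10],"angular":[0,0,0],"claw":255},{"translation":[0,0,0],"angular":[0,0,0],"claw":255},{"translation":[0,0,0],"angular":[0,0,0],"claw":255}])

```text
t: 15.62
tcp_pos: [0.5418, 0.0962, 0.0896]
orientation: [-3.038, -0.0, -0.799]
wrist_force: [-0.9, -1.0, -1.5]
opening: 0.0636
finger_force: 30.0
```

Run:
```python
from h import *
b=cam("side"); a=cam("scene")
im=np.hstack([cv2.resize(b["image"][180:290,260:370],(400,400),interpolation=3),cv2.resize(a["image"][230:330,370:470],(400,400),interpolation=3)])
cv2.imwrite("pics/l2.png",im[:,:,::-1])
goal([.50,.335,.15],4)
```

```text
t15.72 tcp [0.5418 0.0962 0.0894] F [ 0.1  0.5 -2.4] open 0.0636 ff 29.999137669801712 q [-0.06 -0.11  2.23  0.06  0.51  1.46]
shift in present tool [  -6.6 -238.8  -73.3] shift world [-41.8 238.8  60.6] shift in goal tool [ -25.  -241.1  -60.6] turn [  1.03 -29.44  -3.91]
```

View pics/l2.png

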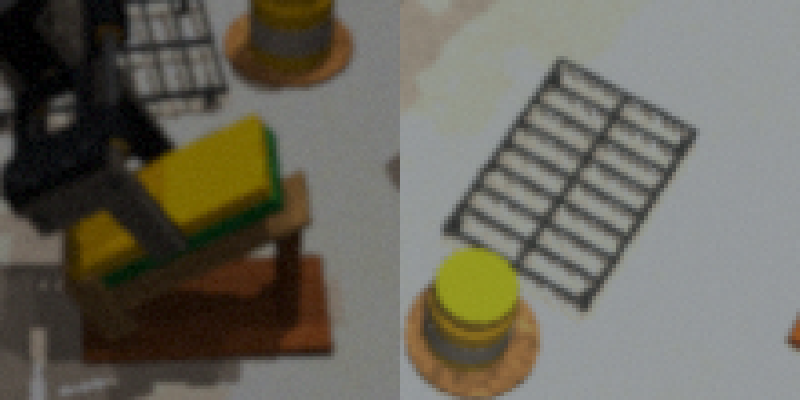

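The yellow board came up with the green one beneath it, because the holder bed is visible at left px (200,240). I'll put both back and grip about 3 mm shallower.

>>> play_rows(motion=[{"translation":[0,0,8],"angular":[0,0,0],"claw":255},{"translation":[0,0,8],"angular":[0,0,0],"claw":255},{"translation":[0,0,4],"angular":[0,0,0],"claw":255},{"translation":[0,0,2],"angular":[0,0,0],"claw":255},{"translation":[0,0,0],"angular":[0,0,0],"claw":255},{"translation":[0,0,0],"angular":[0,0,0],"claw":255},{"translation":[0,0,0],"angular":[0,0,0],"claw":0},{"translation":[0,0,0],"angular":[0,0,0],"claw":0},{"translation":[0,0,0],"angular":[0,0,0],"claw":0},{"translation":[0,0,0],"angular":[0,0,0],"claw":0}])

```text
t: 16.98
tcp_pos: [0.5531, 0.0962, 0.0707]
orientation: [3.038, 0.0, 0.8]
wrist_force: [-0.1, 0.1, 0.2]
opening: 0.0918
finger_force: 0.0
```

Run:
```python
from h import *
goal([.555,.0964,.0726],0,30)
w=cam("wrist"); inhand("yellow",(200,260),317,w); edges("yellow",range(200,330,3),317,w)
s=ctrl.get_state(); print(np.array([-.5,0,.866])@s["tcp_pos"])
```

```text
t16.98 tcp [0.5531 0.0962 0.0707] F [-0.1  0.1  0.2] open 0.0918 ff 0.0 q [-0.06 -0.04  2.21  0.07  0.46  1.46]
shift in present tool [ 2.6 -0.2 -0.7] shift world [1.9 0.2 1.9] shift in goal tool [ 2.6 -0.2 -0.7] turn [0.   0.48 0.  ]
yellow far edge tool x mm 65.7 -> board centre at 0.7 skew deg -0.86 row 141.85294117647058
yellow plane n.X -0.207 y 0.0967 yaw [-0.1, 0.18] at row (np.float64(227.43794642857142), 200) (np.float64(396.0273148148148), 200)
-0.21528213622533748
```

>>> play_rows(motion=[{"translation":[2,0,-4],"angular":[0,0.5,0],"claw":0},{"translation":[0,0,0],"angular":[0,0,0],"claw":0},{"translation":[0,0,0],"angular":[0,0,0],"claw":255},{"translation":[0,0,0],"angular":[0,0,0],"claw":255},{"translation":[0,0,0],"angular":[0,0,0],"claw":255},{"translation":[0,0,0],"angular":[0,0,0],"claw":255},{"translation":[0,0,0],"angular":[0,0,0],"claw":255},{"translation":[0,0,0],"angular":[0,0,0],"claw":255},{"translation":[0,0,-4],"angular":[0,0,0],"claw":255},{"translation":[0,0,-8],"angular":[0,0,0],"claw":255},{"translation":[0,0,-10],"angular":[0,0,0],"claw":255},{"translation":[0,0,0],"angular":[0,0,0],"claw":255},{"translation":[0,0,0],"angular":[0,0,0],"claw":255}])

```text
t: 18.65
tcp_pos: [0.5416, 0.0962, 0.0942]
orientation: [3.034, 0.0, 0.813]
wrist_force: [0.3, 0.1, 0.4]
opening: 0.0633
finger_force: 30.0
```

Run:
```python
from h import *
b=cam("side"); a=cam("scene")
im=np.hstack([cv2.resize(b["image"][180:290,260:370],(400,400),interpolation=3),cv2.resize(a["image"][190:280,285:375],(400,400),interpolation=3)])
cv2.imwrite("pics/l3.png",im[:,:,::-1])
goal([.50,.335,.15],4)
# rack centre from scene crop corners (outer), scale 4
px=np.array([[160,62],[295,130],[185,303],[48,230]])/4+[370,230]
P=plane(a,px,.018); print(P.round(3).tolist(),P.mean(0).round(4)); v=P[2]+P[3]-P[0]-P[1]; print(np.degrees(np.arctan2(v[1],v[0])))
```

```text
t18.75 tcp [0.5417 0.0962 0.094 ] F [ 1.2  0.1 -1. ] open 0.0636 ff 29.999625384807587 q [-0.06 -0.12  2.23  0.06  0.51  1.46]
shift in present tool [  -8.1 -238.8  -69.3] shift world [-41.7 238.8  56. ] shift in goal tool [ -24.9 -241.1  -56. ] turn [  1.04 -29.98  -3.91]
[[0.428, 0.275, 0.018], [0.413, 0.38, 0.018], [0.572, 0.398, 0.018], [0.587, 0.295, 0.018]] [0.4999 0.337  0.018 ]
6.927721973368546
```

View pics/l3.png

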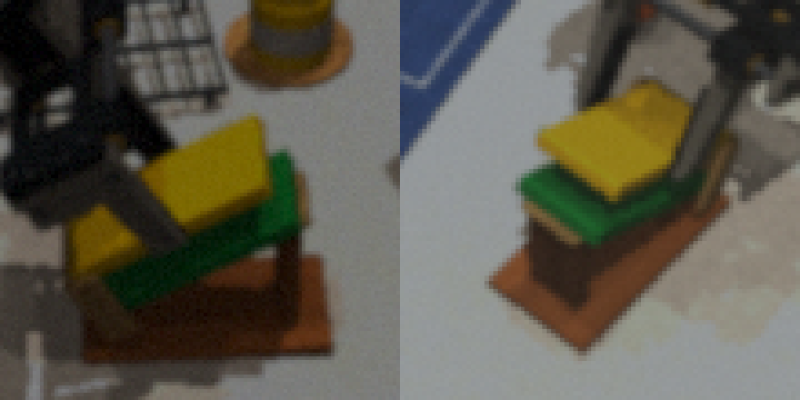

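>>> play_rows(motion=[{"translation":[0,0,-25],"angular":[0,0,0],"claw":255},{"translation":[0,0,-30],"angular":[0,0,0],"claw":255},{"translation":[0,0,-20],"angular":[0,0,0],"claw":255},{"translation":[0,0,0],"angular":[0,-7.5,0],"claw":255},{"translation":[0,0,0],"angular":[0,-7.5,0],"claw":255},{"translation":[0,0,0],"angular":[0,-7.5,0],"claw":255},{"translation":[0,0,0],"angular":[0,-7.5,0],"claw":255},{"translation":[0,-30,0],"angular":[0,0,0],"claw":255},{"translation":[0,-45,0],"angular":[0,0,0],"claw":255},{"translation":[0,-45,0],"angular":[0,0,0],"claw":255},{"translation":[0,-45,0],"angular":[0,0,0],"claw":255},{"translation":[-2,-45,0],"angular":[0,0,0],"claw":255},{"translation":[-2,-30,0],"angular":[0,0,-6.5],"claw":255},{"translation":[0,0,0],"angular":[0,0,0],"claw":255},{"translation":[0,0,40],"angular":[0,0,0],"claw":255},{"translation":[0,0,40],"angular":[0,0,0],"claw":255},{"translation":[0,0,25],"angular":[0,0,0],"claw":255},{"translation":[0,0,10],"angular":[0,0,0],"claw":255},{"translation":[0,0,0],"angular":[0,0,0],"claw":255},{"translation":[0,0,0],"angular":[0,0,0],"claw":255}])

```text
t: 21.25
tcp_pos: [0.5014, 0.3364, 0.0456]
orientation: [-3.136, -0.177, -0.004]
wrist_force: [0.6, 0.5, -0.4]
opening: 0.064
finger_force: 30.0
```

Run:
```python
from h import *
goal([.50,.337,.026],6.5)
inhand("yellow",(200,260),317,None,-.0045)
```

```text
t21.25 tcp [0.5014 0.3364 0.0456] F [ 0.6  0.5 -0.4] open 0.064 ff 29.99675989151001 q [ 0.39  0.41  1.64 -0.    1.08  1.85]
shift in present tool [-1.4 -0.7 19.6] shift world [ -1.4   0.6 -19.6] shift in goal tool [-1.3 -0.7 19.6] turn [-0.04 -0.14 -0.03]
yellow far edge tool x mm 64.7 -> board centre at -0.3 skew deg -0.3 row 146.38235294117646
```

>>> play_rows(motion=[{"translation":[-1,0,10],"angular":[0,0,0],"claw":255},{"translation":[0,0,6],"angular":[0,0,0],"claw":255},{"translation":[0,0,3],"angular":[0,0,0],"claw":255},{"translation":[0,0,0],"angular":[0,0,0],"claw":255},{"translation":[0,0,0],"angular":[0,0,0],"claw":255}])

```text
t: 21.92
tcp_pos: [0.4994, 0.3362, 0.0253]
orientation: [-3.136, -0.178, -0.001]
wrist_force: [0.0, -0.8, -0.2]
opening: 0.0639
finger_force: 30.0
```

>>> play_rows(motion=[{"translation":[0,0,1],"angular":[0,0,0],"claw":255},{"translation":[0,0,0.5],"angular":[0,0,0],"claw":255},{"translation":[0,0,0],"angular":[0,0,0],"claw":255}])

```text
t: 22.3
tcp_pos: [0.4992, 0.3361, 0.0236]
orientation: [-3.137, -0.178, 0.0]
wrist_force: [-0.3, 0.1, -0.1]
opening: 0.0637
finger_force: 30.0
```

>>> play_rows(motion=[{"translation":[0,0,0],"angular":[0,0,0],"claw":150},{"translation":[0,0,0],"angular":[0,0,0],"claw":0},{"translation":[0,0,0],"angular":[0,0,0],"claw":0},{"translation":[0,0,0],"angular":[0,0,0],"claw":0},{"translation":[0,0,-20],"angular":[0,0,0],"claw":0},{"translation":[0,0,-45],"angular":[0,0,0],"claw":0},{"translation":[0,0,-45],"angular":[0,0,0],"claw":0},{"translation":[0,0,-20],"angular":[0,0,0],"claw":0},{"translation":[-3,35,0],"angular":[0,0,0],"claw":0},{"translation":[-3,45,0],"angular":[0,0,0],"claw":0},{"translation":[-3,45,0],"angular":[0,0,0],"claw":0},{"translation":[-3,45,0],"angular":[0,0,0],"claw":0},{"translation":[-3,40,0],"angular":[0,0,0],"claw":0},{"translation":[0,30,0],"angular":[0,0,6.5],"claw":0},{"translation":[0,0,0],"angular":[0,10,0],"claw":0},{"translation":[0,0,0],"angular":[0,10,0],"claw":0},{"translation":[0,0,0],"angular":[0,10,0],"claw":0},{"translation":[0,0,0],"angular":[0,0,0],"claw":0}])

```text
t: 24.55
tcp_pos: [0.5063, 0.0964, 0.1488]
orientation: [-3.038, -0.0, -0.799]
wrist_force: [0.4, 0.6, 0.0]
opening: 0.092
finger_force: 0.0
```

Run:
```python
from h import *
goal([.5615,.0964,.061],0,30)
w=cam("wrist"); edges("green",range(220,310,3),317,w)
a=cam("scene"); hsv=cv2.cvtColor(a["image"],cv2.COLOR_RGB2HSV)
m=cv2.inRange(hsv,(20,130,60),(35,255,255)); m[:240]=0;m[290:]=0;m[:,:380]=0
k,l,st,ce=cv2.connectedComponentsWithStats(m); i=1+np.argmax(st[1:,4])
p=np.argwhere(l==i)[:,::-1]; print("yellow placed",st[i],rect(plane(a,p,.03)))
```

```text
t24.55 tcp [0.5063 0.0964 0.1488] F [0.4 0.6 0. ] open 0.092 ff 0.0 q [-0.07 -0.33  2.28  0.05  0.69  1.47]
shift in present tool [4.900e+00 1.000e-01 1.036e+02] shift world [ 55.2  -0.  -87.8] shift in goal tool [  3.9   0.  103.7] turn [-0.04  0.53 -0.01]
green plane n.X -0.2203 y 0.0968 yaw [0.02, -0.21] at row (np.float64(261.73828125), 220) (np.float64(362.76171875), 220)
yellow placed [393 251  43  39 935] (500.2, 338.4, 134.3, 64.5, 6.1)
```

>>> play_rows(motion=[{"translation":[4,0,0],"angular":[0,0.5,0],"claw":0},{"translation":[0,0,30],"angular":[0,0,0],"claw":0},{"translation":[0,0,30],"angular":[0,0,0],"claw":0},{"translation":[0,0,25],"angular":[0,0,0],"claw":0},{"translation":[0,0,12],"angular":[0,0,0],"claw":0},{"translation":[0,0,5],"angular":[0,0,0],"claw":0},{"translation":[0,0,0],"angular":[0,0,0],"claw":0},{"translation":[0,0,0],"angular":[0,0,0],"claw":0}])

```text
t: 25.65
tcp_pos: [0.5675, 0.0959, 0.0687]
orientation: [3.03, 0.0, 0.828]
wrist_force: [0.3, 1.2, 0.4]
opening: 0.092
finger_force: 0.0
```

Run:
```python
from h import *
goal([.5615,.0964,.061],0,30)
inhand("green",(200,260),317)
```

```text
t25.65 tcp [0.5675 0.0959 0.0687] F [0.3 1.2 0.4] open 0.092 ff 0.0 q [-0.06  0.    2.18  0.07  0.43  1.45]
shift in present tool [-9.1 -0.5  3.5] shift world [-6.   0.5 -7.7] shift in goal tool [-9.  -0.5  3.6] turn [ 0.   -0.57  0.  ]
green far edge tool x mm 55.7 -> board centre at -9.3 skew deg 0.04 row 169.5
```

>>> play_rows(motion=[{"translation":[-9,-0.5,0],"angular":[0,-0.5,0],"claw":0},{"translation":[0,0,3.5],"angular":[0,0,0],"claw":0},{"translation":[0,0,0],"angular":[0,0,0],"claw":0},{"translation":[0,0,0],"angular":[0,0,0],"claw":255},{"translation":[0,0,0],"angular":[0,0,0],"claw":255},{"translation":[0,0,0],"angular":[0,0,0],"claw":255},{"translation":[0,0,0],"angular":[0,0,0],"claw":255},{"translation":[0,0,0],"angular":[0,0,0],"claw":255},{"translation":[0,0,0],"angular":[0,0,0],"claw":255},{"translation":[0,0,-4],"angular":[0,0,0],"claw":255},{"translation":[0,0,-10],"angular":[0,0,0],"claw":255},{"translation":[0,0,-10],"angular":[0,0,0],"claw":255},{"translation":[0,0,0],"angular":[0,0,0],"claw":255}])

```text
t: 27.32
tcp_pos: [0.549, 0.0965, 0.0821]
orientation: [3.034, 0.0, 0.816]
wrist_force: [-0.9, 0.0, -0.8]
opening: 0.0639
finger_force: 30.0
```

Run:
```python
from h import *
goal([.4855,-.1285,.15],11.6)
inhand("green",(200,260),317)
```

```text
t27.32 tcp [0.549  0.0965 0.0821] F [-0.9  0.  -0.8] open 0.0639 ff 29.999279379844666 q [-0.06 -0.08  2.22  0.07  0.47  1.46]
shift in present tool [-20.9 225.  -90.6] shift world [ -63.5 -225.    67.9] shift in goal tool [-107.4  207.6  -67.9] turn [  3.05 -30.01 -11.32]
green far edge tool x mm 65.1 -> board centre at 0.1 skew deg 0.04 row 144.5
```

>>> play_rows(motion=[{"translation":[0,0,-25],"angular":[0,0,0],"claw":255},{"translation":[0,0,-35],"angular":[0,0,0],"claw":255},{"translation":[0,0,-20],"angular":[0,0,0],"claw":255},{"translation":[0,0,0],"angular":[0,-7.5,0],"claw":255},{"translation":[0,0,0],"angular":[0,-7.5,0],"claw":255},{"translation":[0,0,0],"angular":[0,-7.5,0],"claw":255},{"translation":[0,0,0],"angular":[0,-7.5,0],"claw":255},{"translation":[-4,30,0],"angular":[0,0,0],"claw":255},{"translation":[-4,45,0],"angular":[0,0,0],"claw":255},{"translation":[-4,45,0],"angular":[0,0,0],"claw":255},{"translation":[-4,45,0],"angular":[0,0,0],"claw":255},{"translation":[-4,35,0],"angular":[0,0,0],"claw":255},{"translation":[-4,25,0],"angular":[0,0,-5.8],"claw":255},{"translation":[0,0,0],"angular":[0,0,-5.8],"claw":255},{"translation":[0,0,35],"angular":[0,0,0],"claw":255},{"translation":[0,0,0],"angular":[0,0,0],"claw":255},{"translation":[0,0,0],"angular":[0,0,0],"claw":255}])

```text
t: 29.5
tcp_pos: [0.4851, -0.1287, 0.1159]
orientation: [3.125, 0.318, 0.001]
wrist_force: [-0.1, 0.5, -0.5]
opening: 0.0635
finger_force: 30.0
```

Run:
```python
from h import *
goal([.4855,-.1285,.0075],11.6)
w=cam("wrist","w3"); inhand("green",(200,260),317,w)
a=np.radians(11.6);e=np.array([np.cos(a),np.sin(a),0]);f=np.array([-e[1],e[0],0]);o=np.array([.4855,-.1285,.003])
print("expected far outline corners px",proj(w,[o+.07*e+.0365*f,o+.07*e-.0365*f]).round(0).tolist())
```

```text
t29.50 tcp [ 0.4851 -0.1287  0.1159] F [-0.1  0.5 -0.5] open 0.0635 ff 29.99909609556198 q [-0.5   0.07  1.9   0.    1.17  0.87]
shift in present tool [  0.4  -0.2 108.4] shift world [   0.4    0.2 -108.4] shift in goal tool [ 4.000e-01 -1.000e-01  1.084e+02] turn [ 0.02 -0.03  0.  ]
green far edge tool x mm 65.5 -> board centre at 0.5 skew deg 0.03 row 143.55882352941177
expected far outline corners px [[255.0, 131.0], [370.0, 131.0]]
```

View pics/w3.png

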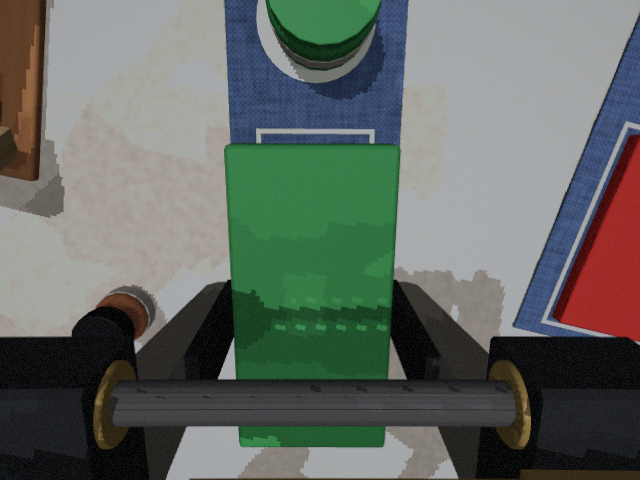

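The outline's far corners are at (257,130) and (375,130), about 2 mm to the right of my estimate. The board is well aligned, so I'll lower it.

>>> play_rows(motion=[{"translation":[0,1,35],"angular":[0,0,0],"claw":255},{"translation":[0,0,35],"angular":[0,0,0],"claw":255},{"translation":[0,0,20],"angular":[0,0,0],"claw":255},{"translation":[0,0,10],"angular":[0,0,0],"claw":255},{"translation":[0,0,4],"angular":[0,0,0],"claw":255},{"translation":[0,0,2],"angular":[0,0,0],"claw":255},{"translation":[0,0,0],"angular":[0,0,0],"claw":255},{"translation":[0,0,0],"angular":[0,0,0],"claw":255}])

```text
t: 30.55
tcp_pos: [0.4853, -0.1297, 0.0098]
orientation: [3.125, 0.318, 0.001]
wrist_force: [-0.4, -0.5, -1.0]
opening: 0.0636
finger_force: 30.0
```

>>> play_rows(motion=[{"translation":[0,0,2],"angular":[0,0,0],"claw":255},{"translation":[0,0,1],"angular":[0,0,0],"claw":255},{"translation":[0,0,0],"angular":[0,0,0],"claw":255},{"translation":[0,0,0],"angular":[0,0,0],"claw":255},{"translation":[0,0,0],"angular":[0,0,0],"claw":150},{"translation":[0,0,0],"angular":[0,0,0],"claw":0},{"translation":[0,0,0],"angular":[0,0,0],"claw":0},{"translation":[0,0,0],"angular":[0,0,0],"claw":0},{"translation":[0,0,-20],"angular":[0,0,0],"claw":0},{"translation":[0,0,-50],"angular":[0,0,0],"claw":0},{"translation":[0,0,-50],"angular":[0,0,0],"claw":0},{"translation":[0,0,-50],"angular":[0,0,0],"claw":0},{"translation":[-40,0,-40],"angular":[0,0,0],"claw":0},{"translation":[0,0,0],"angular":[0,0,0],"claw":0},{"translation":[0,0,0],"angular":[0,0,0],"claw":0}])

```text
t: 32.42
tcp_pos: [0.4456, -0.1374, 0.2154]
orientation: [-3.125, -0.317, 0.001]
wrist_force: [1.0, 0.2, -0.1]
opening: 0.0921
finger_force: 0.0
```

Run:
```python
from h import *
goal([.4855,-.1285,.2],11.6)
for n in ("wrist","side"):
    a=cam(n); hsv=cv2.cvtColor(a["image"],cv2.COLOR_RGB2HSV); blue=None
    for col,lo,hi in (("green",(50,110,30),(80,255,255)),("red",(0,150,50),(6,255,255)),("yellow",(20,130,50),(35,255,255))):
        m=cv2.inRange(hsv,lo,hi); k,l,st,ce=cv2.connectedComponentsWithStats(m)
        for i in range(1,k):
            if st[i,4]>500:
                p=np.argwhere(l==i)[:,::-1]; print(n,col,st[i],rect(plane(a,p,.03 if col=="yellow" else .015)))
```

```text
t32.42 tcp [ 0.4456 -0.1374  0.2154] F [ 1.   0.2 -0.1] open 0.0921 ff 0.0 q [-0.56 -0.13  1.89  0.    1.39  0.81]
shift in present tool [40.9 -0.7 15.4] shift world [ 39.9   8.9 -15.4] shift in goal tool [40.9 -0.6 15.4] turn [-0.04  0.02 -0.02]
wrist green [286   0  68  23 999] (604.2, -110.1, 52.1, 15.4, -78.4)
wrist green [  274    86    77   154 11273] (486.2, -128.8, 128.8, 63.3, 11.6)
wrist red [  499    83   132   165 11779] (526.5, -337.1, 128.0, 67.1, -2.4)
side green [ 258    0  300   67 9389] (1014.0, 1264.2, 1197.6, 555.9, -2.1)
side green [338 304  28  33 698] (623.4, -71.7, 83.1, 54.6, 83.4)
side green [ 249  327   71   41 1920] (486.1, -130.7, 130.1, 69.4, 11.5)
side red [377 414  34  40 962] (671.2, -326.2, 75.8, 55.5, 75.9)
side red [ 272  430   77   36 2506] (526.0, -343.0, 127.3, 64.0, -2.3)
side yellow [269 179  44  23 819] (512.4, 333.6, 106.7, 77.5, 5.6)
```

```bash
python3 -c "
from plant import job
print(job.finish_job())"
```

```text
the job is handed in; nothing more can be done
None
```

The job is handed in, with no verdict returned: red and green boards lie flat in their matching mats' outlines and yellow on the cooling rack, each within about 5 mm of its spot by camera, after about 32 s of the 67 s, with one re-grip when green first came up with yellow.

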